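# Hold the grinder's terminal guard open for inspection

## Robot

A 7-joint arm with a two-finger parallel gripper is mounted at the origin on the work surface. World frame = base frame: x ahead of the robot, y to its left, z up, the work surface at z = 0. Lengths are in m, angles in rad, forces in N, time in s.
With the tool pointing down it reaches from about 0.425 to 0.975 m from the base axis. Payload 16.7 kg.
Tool frame: the origin (TCP) lies at the very end of the fingers, on their centre line; the grasp point (between the pads) lies 19 mm behind it; z points along the fingers, y is the line along which they close (so a half turn about z gives the same grasp; the last joint's range is limited). The gripper opens to 85 mm and grips with 20 to 120 N. Pads are 22 mm wide; open, the fingers measure 114 mm over their backs; the gripper's body (76 mm by 85 mm) begins 54 mm behind the grasp point. The pads swing forward as they close: fully open they stand 13 mm farther back than shut.
Start: joints at [-0.149, 0.426, 0.074, 1.606, -0.034, 1.111, -0.067], TCP at [0.675, -0, 0.231] pointing down, gripper open.
Joint ranges: [-2.85, 2.85], [-0.5, 2.14], [-1.23, 1.37], [0.21, 2.46], [-1.02, 4.16], [0.16, 2.05], [-2.73, 2.73]. Speed limits (rad/s): [1.89, 1.89, 2.39, 2.39, 3.01, 3.01, 3.01].

## Interface

Orientations are given as a 3x3 rotation matrix whose columns are the frame's x, y, z axes.
In Python, from cell import bot gives the robot as it stands. Calls block until the motion is done:
- bot.move_to(position, orientation): joint-space move of the TCP to a pose.
- bot.line_to(position, vel=0.15, frame=None, max_force=None): straight line of the TCP; frame=None keeps the orientation; vel is the mean speed in m/s. With max_force (N) it stops when the force on the tool has changed by that much, and returns True; else False.
- bot.move_j(angles): joint-space move.
- bot.command_gripper(opening, grip_force=None): finger opening in m; grip_force is the grip in N (None keeps the last); returns when the fingers have stopped.
- bot.dwell(seconds).
- bot.ik(position, orientation): joint angles nearest the present ones, or None.
- bot.read_state(): the state.
- bot.get_image(name): name is "scene" or "side" or "wrist"; returns the picture (480x640x3 uint8, red, green, blue); there is no depth.
- bot.calibration(name): a dict with "camera_matrix" (3x3 intrinsics, pixels), "extrinsics" (4x4, takes a point from camera to world coordinates). Camera axes: x right, y down, z forward; pixel columns grow to the right and rows downward; lengths in m; the calibration is good to about 2 mm. A picture is of the moment at which its call begins: read the wrist's pose just before it. calibration takes no time and is no camera call; for the wrist camera it gives the pose at the moment of the call.
A pose or a line that the arm cannot do raises bot.PlanningError and nothing moves.
- bot.hand_in(): hands the job in; it is judged then, once.
The state is a dict: "clock": time; "qpos": joint angles; "qvel": joint speeds; "effort": joint torques, N m; "ee_pos": TCP position; "tool_rot": TCP orientation; "contact_force": force on the tool from outside, world axes, zero at the start; "wrist_torque": the same for the moment, N m; "gripper_width": finger opening in m; "grip_force": force on a finger pad.
Only numpy, scipy, OpenCV 4.12 (cv2) and the standard library are available. Lean on these libraries where they do the work, as an engineer would, in place of code of your own. Each camera call takes 0.05 s, during which the arm holds its last target. There are 200 camera calls.

## Task

Open up the bench grinder's junction box for inspection: lift the loose cover plate off its two pins and lay it flat on the middle of the black rubber mat, setting it down gently rather than dropping it. Then raise the hinged guard with the bar handle to 50 degrees from closed and hold it there in the fingers; it would fall shut by itself, so finish while still holding it, with nothing else propping it. Leave the other things on the bench where they are.

Things in the scene. Friction and masses are not known exactly. Their poses are not given: they have to be found in the camera images.
- jbox: Grey metal junction box, fixed, 240 (its x) by 160 (y) mm. Origin: centre of the underside; x points away from the robot (yaw up to 0.3 rad). Low half, x -120 to 22 mm: walls 78 mm high, carries the hinged guard. High half, x 22 to 120: walls 90 mm high, carries the loose plate. Two upright pins 8 mm thick at x = 70, y = +-55 mm; tops at 105 mm, 15 mm above the 90 mm rim.
- plate: Loose grey cover plate, 112 (x) by 140 (y) by 5 mm, 0.3 kg, over the pins (11 mm holes). Origin: centre of the underside, at the start at x = 62, y = 0, z = 90 mm of the box, axes along the box's. At its centre a grip rib 12 mm thick (x), 60 long (y), top 35 mm above the underside. Its near edge laps 14 mm over the guard's free edge: the guard rises only when the plate is off.
- mat: Black rubber mat, 180 by 180 by 4 mm, fixed on the bench to the left or to the right of the box; origin: centre of the underside.
- guard (a joint): Angle of the hinged guard (rad): 0 closed, growing as its far edge rises and swings back toward the robot, 1.4 at most; 50 degrees = 0.873. Under its own weight (about 0.35 kg) it falls shut from any angle.
- guard_hinge (a point): Middle of the guard's hinge line, which runs along the box's y, at x = -115, y = 0, z = 78 mm of the box. The guard is a grey panel 135 mm (from the hinge toward the box's +x) by 152 by 8 mm, its underside at the hinge's height when closed.
- guard_handle (a point): Middle of the guard's steel bar handle: round bar 10 mm thick, 80 mm long, along the box's y, on a leg at each end. 95 mm from the hinge line along the panel, 43 mm out from the panel's underside (35 mm above its top face): closed, at x = -20, y = 0, z = 121 mm of the box. The point turns with the guard.
- tray: Bystander: open steel tray of bolts, 150 by 150 by 35 mm, on the other side of the box from the mat. Origin: centre of the underside.
- screwdriver: Bystander: screwdriver lying on the bench.
- wrench: Bystander: wrench lying on the bench.
- jar: Bystander: glass jar, 60 mm wide, 90 mm high; origin under its centre.
- cup: Bystander: white plastic cup, 76 mm wide, 90 mm high; origin under its centre.
- offcut: Bystander: wood offcut, 45 by 100 by 35 mm; origin under its centre.
- can: Bystander: blue can, 66 mm wide, 150 mm high; origin under its centre.
Things that resemble listed ones, but are neither listed nor needed, are in the scene too. Leave any yellow look-alike of the plate alone.

How it is judged:
On the way, in this order (a step that is already met when the one before it is completed fails the run):
1. the cover plate lies flat and let go on the middle of the mat, with the guard still closed (horizontal distance between plate and mat below 0.045 m and height (world z) of plate below 0.012 m and angle between plate's own z axis and vertical below 0.1 rad and linear speed of plate below 0.03 m/s and contact force between plate and the arm below 0.1 N and contact force between plate and the fingers below 0.1 N and value of joint guard below 0.1 rad), for 0.2 s.
2. the guard is held by the fingers at 50 degrees (value of joint guard between 0.753 and 0.993 rad and contact force between guard and the fingers above 0.5 N), for 0.2 s.
At the end, for the whole second after the job is handed in: The fingers hold the guard still at 50 degrees (0.873 rad, within 0.12 rad), pressing on it with over 0.5 N, and the plate is not propping it; the plate lies flat on the mat (within 0.1 rad), untouched, its centre within 45 mm of the mat's centre (all of step 2 and horizontal distance between plate and mat below 0.045 m and height (world z) of plate below 0.012 m and angle between plate's own z axis and vertical below 0.1 rad and linear speed of plate below 0.03 m/s and contact force between plate and the arm below 0.1 N and contact force between plate and the fingers below 0.1 N and velocity of joint guard between -0.1 and 0.1 rad/s and contact force between guard and plate below 0.1 N); the arm keeps its last pose, push and grip.
It fails at once if the cover plate is dropped (falls free faster than 0.7 m/s) (linear speed of plate above 0.7 m/s and contact force between plate and the fingers below 0.05 N).
It fails at once if a bystander is moved by more than 30 mm (distance of any of tray, screwdriver, wrench, jar, cup, offcut, can from where it was at the start of the episode above 0.03 m).
It also fails if it takes over 54 s, if anything falls off the work surface, if the arm or the gripper's body presses on something with over 40 N, if the wrist force passes 120 N, or if a joint passes its speed limit or range.

## Working session

There is one attempt and no reset: what is moved stays moved. The work goes in short steps, each a Python script; the robot and the scene stay as the last script left them, time stands still between calls to the robot, and variables do not carry over. Pictures are saved under pics/ and viewed, at most 10 in all, crops included, and the job is handed in when it is done.

```bash
mkdir -p pics; ls; python3 - <<'E'
from cell import bot
import cv2, numpy as np
for n in ["scene","side"]:
    cv2.imwrite(f"pics/{n}0.png", bot.get_image(n)[:,:,::-1])
    c=bot.calibration(n); print(n,np.round(c["camera_matrix"],1).tolist(),np.round(c["extrinsics"],3).tolist())
E
```

```text
pics
scene [[441.7, 0.0, 316.5], [0.0, 441.7, 240.8], [0.0, 0.0, 1.0]] [[0.812, 0.373, -0.449, 1.006], [0.584, -0.533, 0.612, -0.758], [-0.011, -0.759, -0.65, 0.79], [0.0, 0.0, 0.0, 1.0]]
side [[478.8, 0.0, 315.1], [0.0, 478.8, 235.6], [0.0, 0.0, 1.0]] [[-0.995, -0.063, 0.081, 0.454], [-0.101, 0.745, -0.66, 0.738], [-0.019, -0.664, -0.747, 1.07], [0.0, 0.0, 0.0, 1.0]]
```

View pics/scene0.png

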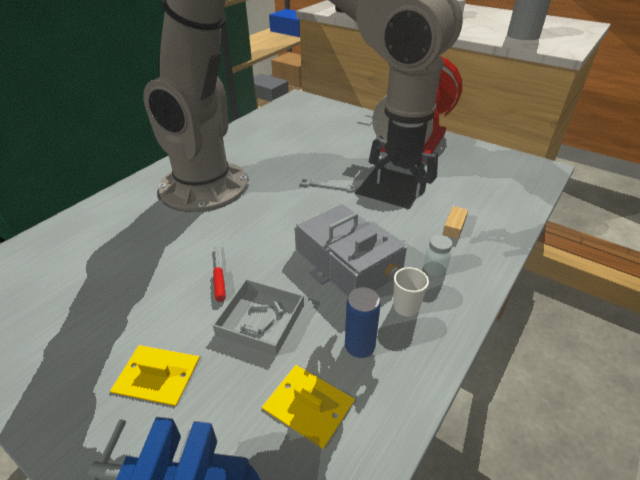

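View pics/side0.png

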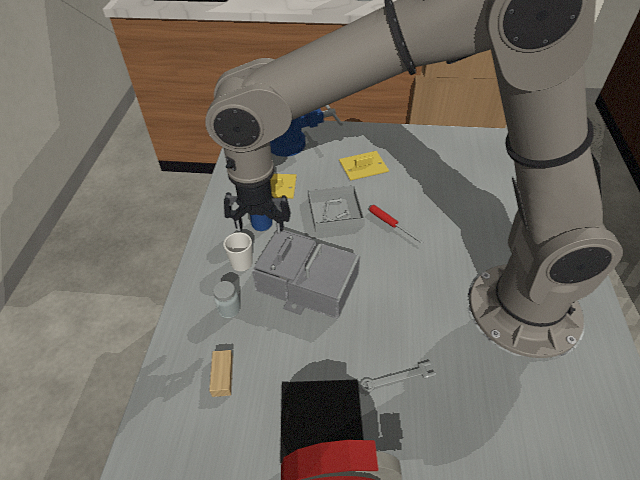

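The scene view shows the grey box near (350,245), with the bar handle at (342,228) and the grey plate with its rib at (366,245). The side view shows the same box at (305,270), the black mat at (320,415) and the wrench at (400,375), just beside the mat.

Candidates for the plate:
- The grey one on the box, at scene (366,245): chosen, since it is grey and on the pins.
- The yellow look-alikes at (155,375) and (310,405): leave these.

Next is a close crop of the box, plus the wrist view.

```bash
cat > h.py <<'E'
import cv2, numpy as np
from cell import bot
def cast(n,uv,z,c=None):
    c=c or bot.calibration(n); E=np.array(c["extrinsics"]); K=np.array(c["camera_matrix"])
    d=E[:3,:3]@np.linalg.solve(K,[uv[0],uv[1],1]); o=E[:3,3]
    return o+d*(z-o[2])/d[2]
def proj(n,p):
    c=bot.calibration(n); E=np.linalg.inv(np.array(c["extrinsics"])); q=np.array(c["camera_matrix"])@(E[:3,:3]@p+E[:3,3]); return q[:2]/q[2]
E
python3 - <<'E'
from h import *
a=cv2.imread("pics/scene0.png")[190:315,280:420]; b=cv2.imread("pics/side0.png")[222:322,240:375]
f=lambda i,w,h:cv2.resize(i,(w,h),interpolation=cv2.INTER_CUBIC)
c=np.zeros((600,800,3),np.uint8); c[:357,:400]=f(a,400,357); c[:296,400:]=f(b,400,296)
w=bot.get_image("wrist")[:,:,::-1]; cv2.imwrite("pics/wrist0.png",w); c[360:,:320]=f(w,320,240)
s=cv2.imread("pics/side0.png")[340:480,200:460]; c[360:,355:]=f(s,445,240)
cv2.imwrite("pics/crop1.png",c)
print("side box",cast("side",(305,265),.09),"mat corners",[cast("side",p,.004)[:2].round(3).tolist() for p in [(281,382),(358,380),(283,455)]],
 [cast("scene",p,.004)[:2].round(3).tolist() for p in [(373,164),(355,195),(412,205)]])
E
```

```text
side box [ 0.57624858 -0.02256978  0.09      ] mat corners [[0.603, 0.261], [0.424, 0.24], [0.575, 0.422]] [[0.386, 0.421], [0.433, 0.228], [0.602, 0.282]]
```

View pics/crop1.png

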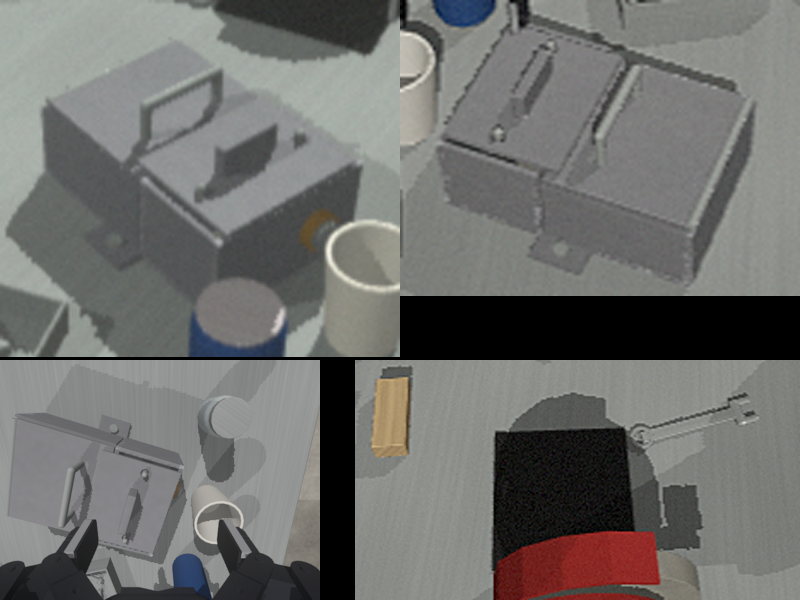

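The crop confirms the grey plate: a rib between two pin heads, on the grey box. The bar handle is on the low half. The mat is at lower right, with the red grinder overhanging it in the side view. The wrist view (halved in this crop) shows the pins near full-size pixels (290,230) and (250,360). I'll enlarge that view to get sub-pixel positions.

```bash
python3 - <<'E'
from h import *
w=cv2.imread("pics/wrist0.png")[100:400,0:400]
cv2.imwrite("pics/crop2.png",cv2.resize(w,(800,600),interpolation=cv2.INTER_CUBIC))
print(np.round(bot.calibration("wrist")["extrinsics"],3).tolist())
E
```

```text
[[1.0, 0.0, -0.001, 0.675], [0.0, -0.947, -0.321, 0.082], [-0.001, 0.321, -0.947, 0.375], [0.0, 0.0, 0.0, 1.0]]
```

View pics/crop2.png

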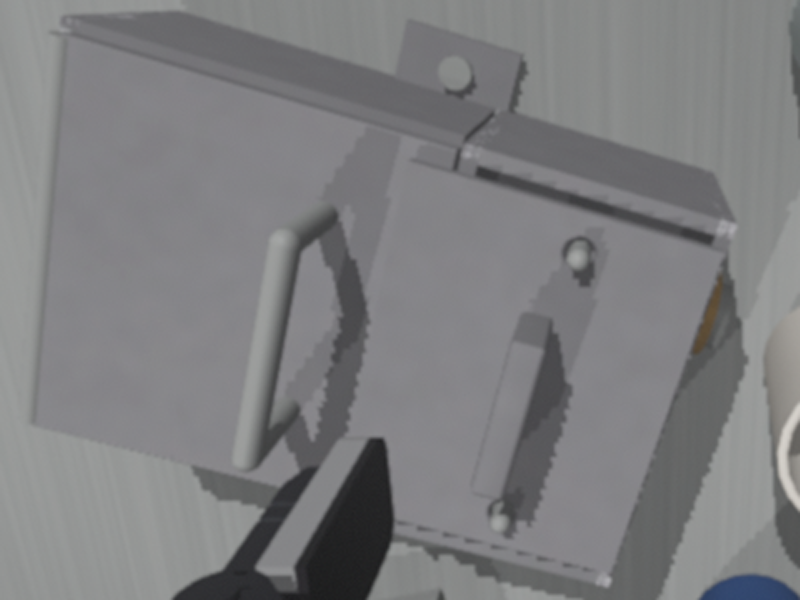

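The pin tops are at crop (578,258) and (499,522). The rib's top face is centred at (510,419), and the bar runs from (286,236) to (247,462).

```bash
python3 - <<'E'
from h import *
g=lambda u,v,z:cast("wrist",(u/2,v/2+100),z)[:2]
pl,pr=g(578,258,.105),g(499,522,.105)
ra,rb=g(532,345,.125),g(488,494,.125)
ha,hb=g(285,238,.124),g(247,462,.124)
for n,a,b in [("pins",pl,pr),("rib",ra,rb),("handle",ha,hb)]:
    d=a-b; print(n,(a+b)/2,"len",np.hypot(*d),"yaw",np.arctan2(-d[0],d[1]))
s=lambda n,a,b,x,y,z,cx,cy,k:None
# checks in other views: scene crop scale 400/140, side 400/135
print("side pins",cast("side",(240+150/2.963,222+46/2.963),.105)[:2],cast("side",(240+98/2.963,222+132/2.963),.105)[:2])
print("scene pin",cast("scene",(280+300/2.857,190+136/2.857),.105)[:2],cast("scene",(280+200/2.857,190+192/2.857),.105)[:2])
print("scene handle",cast("scene",(280+145/2.857,190+105/2.857),.124)[:2],cast("scene",(280+220/2.857,190+72/2.857),.124)[:2])
E
```

```text
pins [ 0.64159424 -0.05583009] len 0.10950882980366085 yaw -0.29612360819235184
rib [ 0.6347333  -0.05471319] len 0.05863269378651329 yaw -0.2998136531895905
handle [ 0.55581005 -0.03083472] len 0.08324503022244464 yaw -0.28715238142128885
side pins [ 0.62370029 -0.10077631] [0.65514327 0.00110391]
scene pin [ 0.66051987 -0.0090073 ] [ 0.62903923 -0.11565982]
scene handle [ 0.54365622 -0.06882254] [0.571249   0.00627929]
```

The box pose agrees across pins, rib and handle: origin about (0.575, -0.036), yaw -0.295. That puts the plate at (0.634, -0.054). Next I'll grasp the rib with the fingers closing along the box's x, and lift.

```bash
cat >> h.py <<'E'
yaw=-.295; B=np.array([.575,-.036,0]); ux=np.array([np.cos(yaw),np.sin(yaw),0]); uy=np.array([-ux[1],ux[0],0]); Z=np.array([0,0,1.])
def down(y): y=np.array(y,float)/np.linalg.norm(y); z=-Z; return np.column_stack([np.cross(y,z),y,z])
E
python3 - <<'E'
from h import *
p=B+.062*ux
M=np.array([.503,.340,0])
for s in (1,-1): 
    for q in (p+.2*Z,p+.0985*Z,M+.15*Z):
        j=bot.ik(q,down(s*ux)); print(s,None if j is None else np.round(j,2))
j=[bot.ik(p+.0985*Z,down(s*ux)) for s in (1,-1)]
s=[1,-1][int(np.argmin([abs(a[6]) if a is not None else 9 for a in j]))]; R=down(s*ux); print("use",s)
bot.command_gripper(.05)
bot.move_to(p+.2*Z,R); print(bot.line_to(p+.0985*Z,vel=.08,max_force=10))
bot.command_gripper(0,40); st=bot.read_state(); print(st["ee_pos"],st["gripper_width"],st["grip_force"],st["contact_force"])
bot.line_to(p+.13*Z,vel=.05); bot.line_to(p+.25*Z,vel=.1)
st=bot.read_state(); print(st["clock"],st["gripper_width"],st["grip_force"],st["contact_force"])
for n in("wrist","scene","side"): cv2.imwrite(f"pics/{n}1.png",bot.get_image(n)[:,:,::-1])
c=np.zeros((500,800,3),np.uint8); c[:,:400]=cv2.resize(cv2.imread("pics/scene1.png")[60:310,260:460],(400,500)); c[:,400:]=cv2.resize(cv2.imread("pics/side1.png")[230:480,200:400],(400,500))
cv2.imwrite("pics/c3.png",c)
E
```

```text
1 [-0.13  0.39  0.14  1.73 -0.06  1.02 -0.26]
1 [-0.11  0.51  0.12  1.81 -0.08  0.83 -0.24]
1 [-0.7   0.4   0.    1.84 -0.    0.9  -0.99]
-1 [ 0.35  0.43 -0.48  1.7   0.22  1.06  2.64]
-1 [ 0.35  0.55 -0.49  1.78  0.32  0.89  2.56]
-1 [-0.25  0.46 -0.58  1.81  0.3   0.96  1.89]
use 1
False
[ 0.63454012 -0.05398869  0.09885438] 0.011565854944056684 40.128657817840576 [-1.32459244  0.35404871  4.77540631]
4.9667 0.011673249533193234 39.06677305698395 [-0.77309354  0.26722421 -2.60504911]
```

View pics/c3.png

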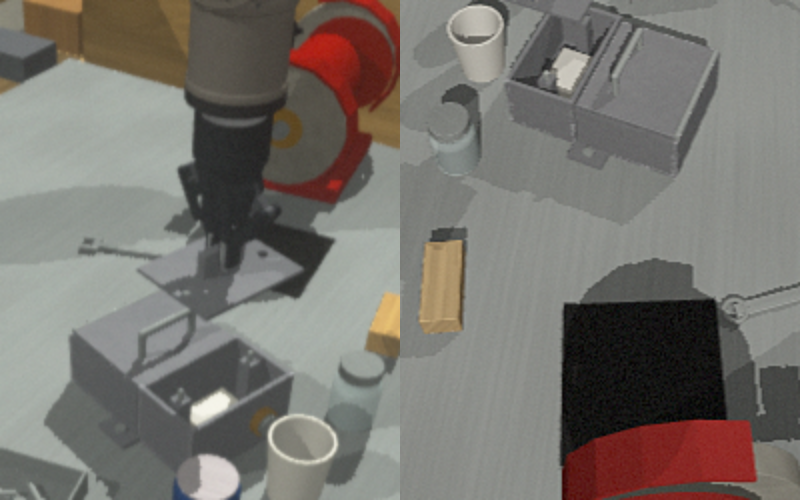

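The plate is in the fingers and the box is open. The mat's corners show in both views, at scene (427.5,178.5) and (407.5,207.5) and side (282.5,381) and (357.5,379). The grinder's foot corner is at scene (428,160). I'll compute the mat centre and the clearance to the grinder.

```bash
python3 - <<'E'
from h import *
for n,l in {"scene":[(427.5,178.5),(407.5,207.5)],"side":[(282.5,381),(357.5,379),(281,462)]}.items():
    for p in l: print(n,cast(n,p,.004)[:2].round(3))
for z in (0,.02): print("grinder foot",cast("scene",(428,160),z)[:2].round(3))
for z in (.1,.2,.3): print("side red edge at z",z,cast("side",(290,453),z)[:2].round(3),cast("side",(375,440),z)[:2].round(3),"scene wheel left",cast("scene",(393,150),z)[:2].round(3))
E
```

```text
scene [0.577 0.443]
scene [0.597 0.262]
side [0.6   0.259]
side [0.425 0.238]
side [0.577 0.436]
grinder foot [0.526 0.559]
grinder foot [0.538 0.526]
side red edge at z 0.1 [0.551 0.446] [0.388 0.406] scene wheel left [0.47  0.387]
side red edge at z 0.2 [0.541 0.476] [0.395 0.44 ] scene wheel left [0.548 0.221]
side red edge at z 0.3 [0.531 0.506] [0.402 0.474] scene wheel left [0.625 0.055]
```

Mat centre is (0.501, 0.339) and its side measures 0.18 m, which matches the given size. The grinder stays beyond y≈0.44, so I'll aim slightly short of centre.

```bash
python3 - <<'E'
from h import *
R=down([.993,.117,0]); P=np.array([.501,.327,0])
j=bot.ik(P+.2*Z,R); print(np.round(j,2))
bot.move_to(P+.2*Z,R); bot.line_to(P+.04*Z,vel=.1)
print(bot.line_to(P+.011*Z,vel=.03,max_force=5)); st=bot.read_state(); print(st["ee_pos"],st["contact_force"],st["gripper_width"])
bot.dwell(.2); bot.command_gripper(.03); bot.dwell(.2)
bot.line_to(P+.2*Z,vel=.15); bot.line_to(P+np.array([.03,-.12,.25]),vel=.2)
print(bot.read_state()["clock"])
for n in("wrist","side"): cv2.imwrite(f"pics/{n}2.png",bot.get_image(n)[:,:,::-1])
c=np.zeros((480,800,3),np.uint8); c[:300,:400]=cv2.resize(cv2.imread("pics/wrist2.png"),(400,300)); c[:400,400:]=cv2.resize(cv2.imread("pics/side2.png")[280:480,200:400],(400,400))
cv2.imwrite("pics/c4.png",c)
E
```

```text
[-0.62  0.33 -0.08  1.81  0.03  1.   -0.6 ]
True
[0.50079195 0.32686595 0.01269214] [-0.57145    -0.64480079  6.89819813] 0.011539292738944742
12.15
```

View pics/c4.png

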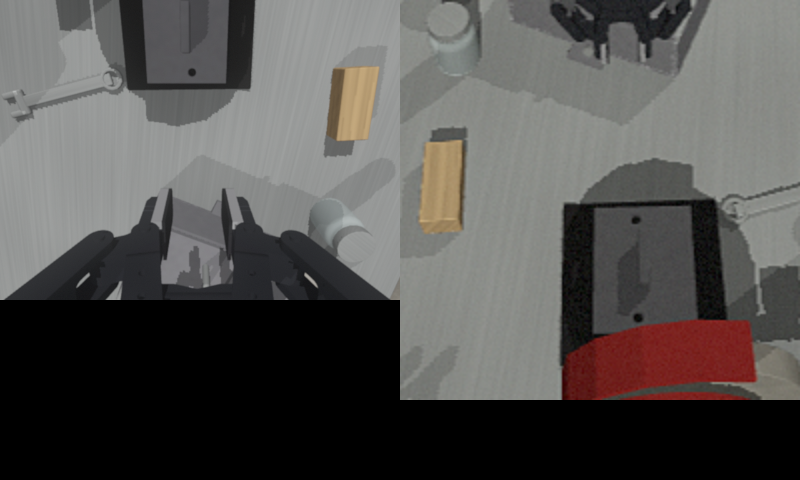

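The plate lies flat on the mat, with holes at side-crop (635,220) and (638,318), and the wrench and offcut are untouched. Now I'll grasp the bar, raise it along its arc, and tilt the tool with the guard as far as the IK allows.

```bash
cat >> h.py <<'E'
H=B-.115*ux+.078*Z
def gpose(a,f,dz=0):
    P=H+(.095*np.cos(a)-.043*np.sin(a))*ux+(.095*np.sin(a)+.043*np.cos(a))*Z
    t=f*a; y=np.cos(t)*ux+np.sin(t)*Z; z=np.sin(t)*ux-np.cos(t)*Z
    return P+.019*z-dz*z, np.column_stack([np.cross(y,z),y,z])
E
python3 - <<'E'
from h import *
p,R=gpose(0,1,.1)
bot.command_gripper(.045); bot.move_to(p,R)
best=None
for f in (1,.8,.6,.4,.2,0):
    js=[bot.ik(*gpose(a,f)) for a in np.linspace(0,.9,7)]
    ok=all(j is not None for j in js); print(f,ok,None if js[-1] is None else np.round(js[-1],2), np.round(js[0],2))
E
```

```text
1 False None [-0.18  0.39  0.14  1.99 -0.08  0.76 -0.28]
0.8 False None [-0.18  0.39  0.14  1.99 -0.08  0.76 -0.28]
0.6 True [-0.15  0.04 -0.16  2.42  0.96  0.37 -1.46] [-0.18  0.39  0.14  1.99 -0.08  0.76 -0.28]
0.4 True [-0.36  0.06  0.14  2.32  0.38  0.47 -0.83] [-0.18  0.39  0.14  1.99 -0.08  0.76 -0.28]
0.2 True [-0.3   0.13  0.15  2.21  0.1   0.65 -0.52] [-0.18  0.39  0.14  1.99 -0.08  0.76 -0.28]
0 True [-0.23  0.21  0.14  2.09 -0.04  0.84 -0.37] [-0.18  0.39  0.14  1.99 -0.08  0.76 -0.28]
```

```bash
python3 - <<'E'
from h import *
f=.3
print(bot.line_to(gpose(0,f)[0],vel=.08,max_force=10))
bot.command_gripper(0,60); st=bot.read_state(); print(st["ee_pos"],st["gripper_width"],st["grip_force"],st["contact_force"])
if st["gripper_width"]>.007:
  for a in np.linspace(0,.873,9)[1:]:
    p,R=gpose(a,f); bot.line_to(p,vel=.06,frame=R)
    st=bot.read_state(); print(round(a,2),st["contact_force"].round(1) if hasattr(st["contact_force"],"round") else st["contact_force"],round(st["gripper_width"],4),round(st["grip_force"],1))
bot.dwell(.3); st=bot.read_state(); print(st["clock"],st["ee_pos"],gpose(.873,f)[0])
for n in("scene","side"): cv2.imwrite(f"pics/{n}3.png",bot.get_image(n)[:,:,::-1])
c=np.zeros((500,800,3),np.uint8); c[:,:400]=cv2.resize(cv2.imread("pics/scene3.png")[110:310,260:420],(400,500)); c[:,400:]=cv2.resize(cv2.imread("pics/side3.png")[230:480,200:400],(400,500))
cv2.imwrite("pics/c5.png",c)
E
```

```text
False
[ 0.55500484 -0.02985006  0.10229632] 0.008450779226174378 58.63778114318848 [-8.65574083  2.23042401 11.26624598]
0.11 [-3.1  1.6 -5.9] 0.008 58.3
0.22 [-3.3  1.3 -5.2] 0.0078 58.3
0.33 [-0.9  0.8 -4. ] 0.0075 58.4
0.44 [ 0.4 -0.5 -5.3] 0.0075 58.4
0.55 [ 3.  -2.9 -0.7] 0.008 58.6
0.65 [ 4.5 -3.2  4. ] 0.0078 58.6
0.76 [ 4.4 -4.9  7.2] 0.008 58.8
0.87 [ 4.6 -6.   8.3] 0.0076 59.0
18.3083 [ 0.49863977 -0.01270254  0.16137206] [ 0.49655241 -0.01216243  0.16007142]
```

View pics/c5.png

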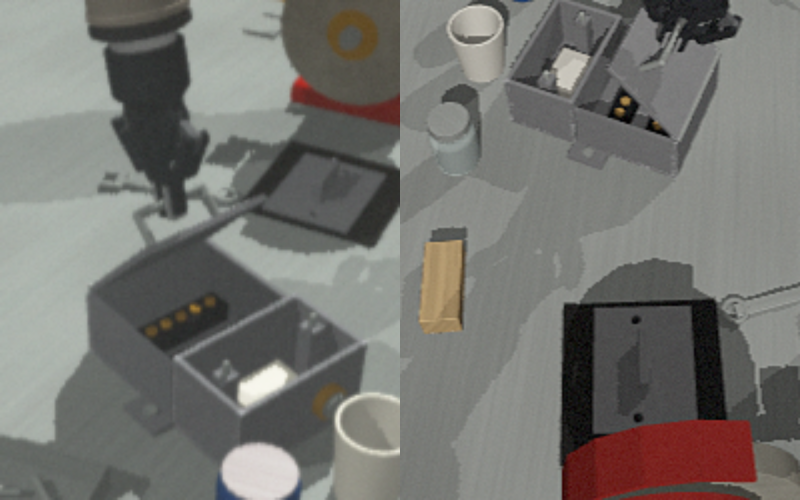

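The guard is up with the bar in the fingers, and the plate and bystanders are unchanged. To check the angle, I'll use the panel's free corner at scene (367,189) and side (306,269) and triangulate it.

```bash
python3 - <<'E'
from h import *
for a in (.75,.81,.873,.94,1.0):
    n=-np.sin(a)*ux+np.cos(a)*Z
    P=[H+.135*(np.cos(a)*ux+np.sin(a)*Z)+.076*uy+h*n for h in (0,.008)]
    print(a,[proj(c,p).round(1).tolist() for c in ("scene","side") for p in P])
st=bot.read_state(); g=np.array(st["ee_pos"])-.019*np.array(st["tool_rot"])[:,2]-H
print("angle from grasp", np.arctan2(g[2],g@ux)-np.arctan2(.043,.095), "radius",np.hypot(g[2],g@ux),"vs",np.hypot(.043,.095))
E
```

```text
0.75 [[369.1, 194.6], [367.7, 191.6], [298.6, 265.2], [300.5, 264.3]]
0.81 [[367.6, 191.6], [366.2, 188.7], [300.6, 264.4], [302.8, 263.7]]
0.873 [[366.0, 188.5], [364.5, 185.7], [303.0, 263.7], [305.3, 263.1]]
0.94 [[364.2, 185.3], [362.6, 182.6], [305.7, 263.1], [308.1, 262.6]]
1.0 [[362.5, 182.6], [360.8, 179.9], [308.2, 262.7], [310.8, 262.4]]
angle from grasp 0.8570558409031518 radius 0.1060754420109153 vs 0.10427847332982967
```

The panel corner matches about 0.87 rad, and the grasp geometry gives 0.857, so both are well within the 0.12 tolerance.

```bash
python3 -c "
from cell import bot
print(bot.hand_in())"
```

```text
the job is handed in; nothing more can be done
None
```

I handed the job in with the plate flat on the mat, about 12 mm from its centre, and the guard held in the fingers at about 0.86 rad; the hand-in returned no verdict.

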